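# Pack the disk drives snug in the sliding-stop rack

### The arm

A 6-joint arm with a two-finger parallel gripper is mounted at the origin on a cart in front of the work surface, level with it; the furniture and walls round the work are solid. World frame = base frame: x ahead of the robot, y to its left, z up, the work surface at z = 0. Lengths are in m, angles in rad, forces in N, time in s.
With the tool pointing down it reaches from about 0.275 to 0.875 m from the base axis. Payload 12.5 kg.
Tool frame: the origin (TCP) lies on the centre line of the jaws, within the pads' length; the fingertips stand r.finger_overhang ahead of it and the grasp point (between the pads) lies 3 mm ahead of it (r.finger_overhang is the distance from the TCP to the fingertips, in m); z points along the fingers, y is the line along which they close (so a half turn about z gives the same grasp; the last joint's range is limited). The gripper opens to 85 mm and grips with 20 to 120 N. Pads are 22 mm wide; open, the fingers measure 114 mm over their backs; the gripper's body (76 mm by 85 mm) begins 54 mm behind the grasp point. The pads swing forward as they close: fully open they stand 13 mm farther back than shut.
Start: joints at [-1.195, 0.351, 1.652, -0, 1.139, -0.085], TCP at [0.245, -0.493, 0.253] pointing down, gripper open.
Joint ranges: [-2.75, 2.75], [-0.79, 2.1], [0.01, 2.65], [-1.57, 4.71], [0.07, 3.14], [-2.87, 2.87]. Speed limits (rad/s): [2.22, 2.22, 2.79, 3.14, 3.14, 3.14].

### API

Orientations are given as a unit quaternion [x, y, z, w].
In Python, from cell import r, optics gives the robot as it stands. The module is installed in compiled form; this text tells all that it offers. Calls block until the motion is done:
- r.move_to(position, orientation): joint-space move of the TCP to a pose.
- r.move_linear(position, rot=None, vel=0.15): straight line of the TCP; rot=None keeps the orientation; vel is the mean speed in m/s.
- r.set_joints(angles): joint-space move.
- r.set_gripper(opening, squeeze=None): opening from 0.0 (shut) to 1.0 (fully open); squeeze is the grip in N (None keeps the last); returns when the fingers have stopped.
- r.sleep(seconds).
- r.inverse_kinematics(position, orientation): joint angles nearest the present ones, or None.
- optics.get_image(name): name is "side" or "top" or "wrist"; returns a dict with "pixels" (480x640x3 uint8, red, green, blue), "depth" (480x640 float32, m along the optical axis (not along the pixel's ray), 0 where there is no reading), "fx", "fy", "cx", "cy" (pixels), "D" ([k1, k2, p1, p2, k3] as OpenCV has them; the pictures are not rectified), "camera_from_world" (4x4, takes a point from world to camera coordinates); the wrist camera has in their place "mount" (4x4, takes a point from camera to tool coordinates, whose origin is the TCP and whose axes are the flange's). Camera axes: x right, y down, z forward; pixel columns grow to the right and rows downward; lengths in m; the calibration is good to about 2 mm. A picture is of the moment at which its call begins: read the wrist's pose just before it.
A pose or a line that the arm cannot do raises r.PlanningError and nothing moves.
- r.hand_in(): hands the job in; it is judged then, once.
Readings, each from a call of its own:
- r.current_t(): time.
- r.current_q(): joint angles.
- r.current_qvel(): joint speeds.
- r.current_effort(): joint torques, N m.
- r.current_tool_pos(): TCP position.
- r.current_ee_rot(): TCP orientation.
- r.current_contact_force(): force on the tool from outside, world axes, zero at the start.
- r.current_torque(): the same for the moment, N m.
- r.current_opening(): opening from 0.0 (shut) to 1.0 (fully open).
- r.current_finger_force(): force on a finger pad.
Only numpy, scipy, OpenCV 4.12 (cv2) and the standard library are available. Lean on these libraries where they do the work, as an engineer would, in place of code of your own. Each camera call takes 0.05 s, during which the arm holds its last target. There are 200 camera calls.

### The job

Take the two disk drives out of the black two-bay dock and stand them on their long edges on the rails of the metal rack, between the drive already packed there and the blue sliding stop. Then push the stop up by its orange tab until all three drives stand upright, face to face and snug against the rack's end wall, and let go. Set the drives down gently: never drop one or let one fall flat, and leave the bottle standing.

Things in the scene. Friction and masses are not known exactly. Their poses are not given: they have to be found in the camera images.
- rack: Fixed aluminium rack, 214x136 mm. Origin: centre of its underside; x = packing direction, towards the end wall (inner face x=88, top z=80 mm). Drives stand across it (length along y, thickness along x) on two black rails 12 mm wide at y=+-32, tops z=16 mm, x=-103 to the wall. Side lips: inner faces y=+-57, tops z=28 mm, so 7 mm free at each end of a centred drive.
- stop (a joint): Slide of the blue stop along rack x, m; 0 = fully back, 0.150 = limit towards the wall; starts at 0 to 0.025. Stop plate 10 mm thick, 108 mm wide, top z=86 mm (as packed drives); its front face is at rack x = -0.067 + value, so face to wall is 0.155 - value; three drives packed tight take 0.033 (value 0.122). About 2 N of friction; stays where left.
- stop_tab (a point): Centre of the orange grip tab that stands on top of the blue stop: 14 mm along rack x, 44 mm along rack y, from z = 86 to 119 mm above the table (the point is at 105 mm). Its front is flush with the stop's front face, 7 mm ahead of the point.
- dock: Fixed black plastic two-bay dock, 156x126x30 mm; origin: centre of its underside. Two slots along dock y at x=-39.5 and +39.5 mm, each 15 mm wide, 106 mm long, floor at z=8, mouth at z=30 mm; a drive stands 48 mm clear of the mouth and pulls straight up.
- drive_a_mid (a point): Silver-grey disk drive, 70x100x11 mm, about 0.1 kg, standing on its long edge: 11 thick, 100 long, 70 high. Site = its centre (edges 35 mm above and below); own x up at the start, y along the length, z across the thickness. Starts loose in one of the dock's slots.
- drive_b_mid (a point): Silver-grey disk drive, 70x100x11 mm, about 0.1 kg, standing on its long edge: 11 thick, 100 long, 70 high. Site = its centre (edges 35 mm above and below); own x up at the start, y along the length, z across the thickness. Starts loose in the other slot of the dock.
- drive_c_mid (a point): Silver-grey disk drive, 70x100x11 mm, about 0.1 kg, standing on its long edge: 11 thick, 100 long, 70 high. Site = its centre (edges 35 mm above and below); own x up at the start, y along the length, z across the thickness. Starts already in the rack, standing upright within 2 mm of the end wall; it can stay there.
- solvent_bottle: White squeeze bottle with yellow label and red cap, 54 mm across, 134 mm high, standing behind the work; origin at the centre of its underside, z up. Bystander: leave it standing.
Mind the look-alikes: they are no part of the job. What is shaped like the part that bears drive_c_mid but green is not meant.

How it is judged:
At the end, for the whole second after the job is handed in: All three drives stand in the rack on their long edges on the rails, at rest, upright and square to the rack within 0.10 rad, centred across it within 12 mm, between end wall and stop, and the stop is pushed up so that no more than 4 mm of slack is left (stop value over 0.118) (angle between the x axis of each of drive_a_mid, drive_b_mid, drive_c_mid and the z axis of rack, either way round below 0.1 rad and angle between the z axis of each of drive_a_mid, drive_b_mid, drive_c_mid and the x axis of rack, either way round below 0.1 rad and x of drive_a_mid in the frame of rack between 0.049 and 0.088 m and y of drive_a_mid in the frame of rack between -0.012 and 0.012 m and z of drive_a_mid in the frame of rack between 0.046 and 0.056 m and linear speed of each of drive_a, drive_b, drive_c below 0.02 m/s and x of drive_b_mid in the frame of rack between 0.049 and 0.088 m and y of drive_b_mid in the frame of rack between -0.012 and 0.012 m and z of drive_b_mid in the frame of rack between 0.046 and 0.056 m and x of drive_c_mid in the frame of rack between 0.049 and 0.088 m and y of drive_c_mid in the frame of rack between -0.012 and 0.012 m and z of drive_c_mid in the frame of rack between 0.046 and 0.056 m and value of joint stop above 0.118 m and velocity of joint stop below 0.01 m/s); the robot touches nothing.
It fails at once if a drive falls flat (tilted more than 1.2 rad) (angle between the x axis of any of drive_a_mid, drive_b_mid, drive_c_mid and the z axis of rack, either way round above 1.2 rad).
It fails at once if a drive is dropped (faster than 0.5 m/s while no finger touches it) ((linear speed of drive_a above 0.5 m/s and contact force between the fingers and drive_a below 0.05 N) or (linear speed of drive_b above 0.5 m/s and contact force between the fingers and drive_b below 0.05 N) or (linear speed of drive_c above 0.5 m/s and contact force between the fingers and drive_c below 0.05 N)).
It fails at once if the bottle is knocked over (angle between solvent_bottle's own z axis and vertical above 0.5 rad).
It also fails if it takes over 70 s, if anything falls off the work surface, if the arm or the gripper's body presses on something with over 40 N, if the wrist force passes 120 N, or if a joint passes its speed limit or range.

## Working session

There is one attempt and no reset: what is moved stays moved. The work goes in short steps, each a Python script; the robot and the scene stay as the last script left them, time stands still between calls to the robot, and variables do not carry over. Pictures are saved under pics/ and viewed, at most 10 in all, crops included, and the job is handed in when it is done.

```bash
mkdir -p pics; ls; python3 - <<'E'
from cell import r, optics
import cv2,numpy as np,pickle
for n in ["top","side"]:
    d=optics.get_image(n); pickle.dump(d,open(n+".pkl","wb"))
    cv2.imwrite(f"pics/{n}0.png",d["pixels"][:,:,::-1]); print(n,d["fx"],d["D"],np.round(d["camera_from_world"],3).tolist())
print(r.finger_overhang,r.current_ee_rot(),r.current_t())
E
```

```text
pics
top 435.3032451485413 [-0.03626982  0.          0.          0.          0.        ] [[0.001, -1.0, -0.007, 0.278], [-0.983, -0.0, -0.181, 0.522], [0.181, 0.007, -0.983, 0.903], [0.0, 0.0, 0.0, 1.0]]
side 553.4237971592224 [-0.0455339  0.         0.         0.         0.       ] [[-0.902, -0.431, -0.0, 0.605], [-0.18, 0.376, -0.909, 0.081], [0.392, -0.82, -0.416, 1.002], [0.0, 0.0, 0.0, 1.0]]
0.022 [ 9.73575739e-01  2.28363788e-01 -7.47537364e-05 -5.04381315e-04] 0.1
```

View pics/top0.png

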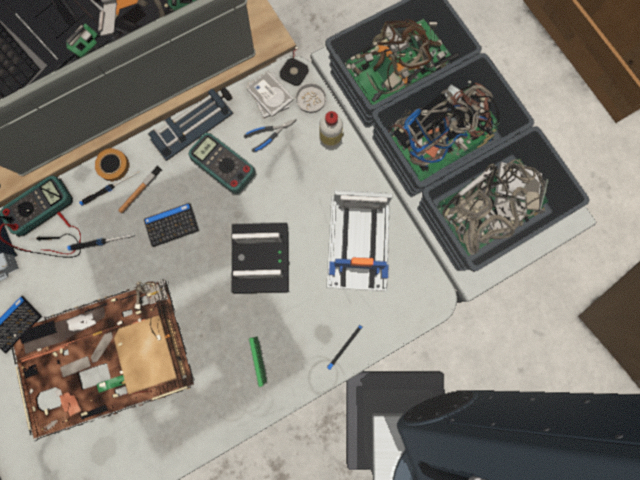

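View pics/side0.png

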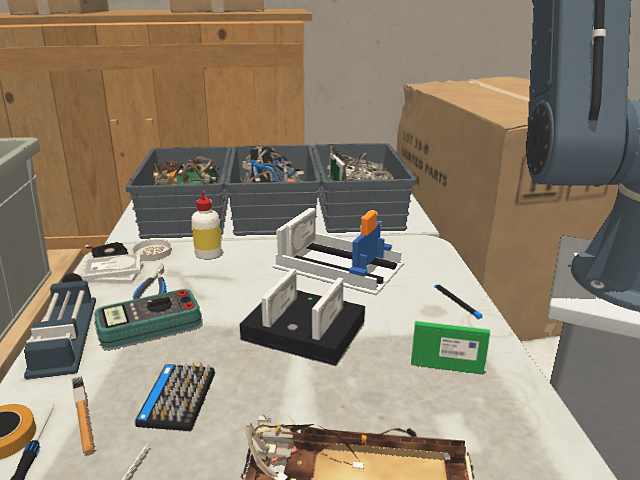

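The top view shows the black dock at (260,257), with drives at (257,235) and (257,273). The rack is at (360,240) with its end wall on the far side and the orange tab at (363,262). The side view confirms that all the drives are upright; the green drive is the decoy. Next I'll measure from depth.

```bash
cat > h.py <<'E'
import numpy as np,cv2
from scipy.spatial.transform import Rotation as R
def cloud(d,T=None):
    K=np.array([[d["fx"],0,d["cx"]],[0,d["fy"],d["cy"]],[0,0,1]]); h,w=d["depth"].shape
    uv=np.stack(np.meshgrid(np.arange(w),np.arange(h)),-1).reshape(-1,1,2).astype(float)
    n=cv2.undistortPoints(uv,K,d["D"]).reshape(h,w,2); z=d["depth"]
    P=np.dstack([n*z[...,None],z]).astype(float)
    if T is None: T=np.linalg.inv(d["camera_from_world"])
    P=P@T[:3,:3].T+T[:3,3]; P[z==0]=np.nan; return P
def rect(P):
    (c,s,_)=q=cv2.minAreaRect(P[:,:2].astype(np.float32)*1000); b=cv2.boxPoints(q)
    e=max(b[1]-b[0],b[2]-b[1],key=np.linalg.norm); a=np.degrees(np.arctan2(e[1],e[0]))%180
    return np.round(c,1),np.round(sorted(s),1),round(float(a),2),np.round(np.median(P[:,2])*1000,1),len(P)
def down(yaw): # tool z down, tool y (closing) along world direction yaw
    y=np.array([np.cos(yaw),np.sin(yaw),0]);z=np.array([0,0,-1.]);return R.from_matrix(np.c_[np.cross(y,z),y,z]).as_quat()
E
python3 - <<'E'
from h import *;import pickle
d=pickle.load(open("top.pkl","rb"));P=cloud(d);im=d["pixels"].astype(int)
def sel(u0,u1,v0,v1,z0,z1,m=None):
    M=np.zeros(im.shape[:2],bool);M[v0:v1,u0:u1]=1;M&=(P[...,2]>z0)&(P[...,2]<z1)
    if m is not None:M&=m
    return P[M]
r_,g,b=im[...,0],im[...,1],im[...,2]
print("table",np.nanmedian(P[300:330,290:320,2]))
print("dock",rect(sel(225,295,215,300,.022,.036)))
print("d1",rect(sel(225,295,225,245,.068,.086)))
print("d2",rect(sel(225,295,262,285,.068,.086)))
print("tab",rect(sel(340,390,250,275,.10,.13,(r_>180)&(b<110))))
print("tab@all",rect(sel(340,390,250,275,.02,.2,(r_>180)&(b<110))))
print("stop",rect(sel(320,400,250,290,.075,.095)))
print("wall",rect(sel(320,400,185,215,.07,.095)))
print("rack low",rect(sel(320,400,185,300,.018,.036)))
E
```

```text
table 0.00018750440310755234
dock (array([492.4, 409.1]), array([126.3, 156.5]), 1.65, np.float64(30.2), 3190)
d1 (array([531.2, 411.6]), array([10.6, 98.4]), 91.61, np.float64(77.2), 246)
d2 (array([452.1, 406.4]), array([10.5, 99.3]), 91.71, np.float64(77.3), 251)
tab (array([470. , 188.9]), array([12.1, 40.3]), 88.89, np.float64(118.9), 127)
tab@all (array([470. , 188.9]), array([12.1, 40.3]), 88.89, np.float64(118.9), 127)
stop (array([471.5, 189.1]), array([ 14.3, 106.6]), 86.57, np.float64(85.9), 170)
wall (array([615.9, 181. ]), array([ 22.6, 125.8]), 86.15, np.float64(81.3), 573)
rack low (array([526.7, 185.8]), array([127.4, 198.3]), 176.66, np.float64(27.8), 702)
```

```bash
python3 - <<'E'
from h import *;import pickle
from cell import r,optics
d=pickle.load(open("top.pkl","rb"));P=cloud(d)
Q=P[185:215,320:400].reshape(-1,3)
print("c",rect(Q[(Q[:,2]>.0835)&(Q[:,2]<.09)]),"wall",rect(Q[(Q[:,2]>.074)&(Q[:,2]<.0825)]))
q=r.current_q()
for s in (0,np.pi):
    for p,y in (((.531,.4115,.2),1.65),((.571,.183,.2),-3.4)):
        print(s,np.round(r.inverse_kinematics(p,down(np.radians(y)+s)),2))
E
```

```text
c (array([611.1, 181.3]), array([16.4, 99. ]), 81.85, np.float64(85.8), 194) wall (array([616.2, 180.9]), array([ 22.2, 125.7]), 86.51, np.float64(79.8), 311)
0 [ 0.59  0.62  1.36 -0.    1.16  0.56]
0 [ 0.23  0.5   1.57 -0.    1.07  0.29]
3.141592653589793 [ 0.59  0.62  1.36 -0.    1.16 -2.58]
3.141592653589793 [ 0.23  0.5   1.57 -0.    1.07 -2.85]
```

```bash
cat >> h.py <<'E'
from cell import r,optics
def F(): return np.array(r.current_contact_force())
def pick(x,y,yaw=np.radians(1.65),zg=.069):
    q=down(yaw); r.set_gripper(.6)
    r.move_to([x,y,.18],q); r.move_linear([x,y,zg],vel=.12)
    r.set_gripper(0,squeeze=30); print("open",r.current_opening(),"pad",r.current_finger_force(),"F",F())
    r.move_linear([x,y,zg+.12],vel=.08); print("lifted",r.current_opening(),F(),r.current_t())
def carry(x,y,z,yaw=np.radians(-3.4)):
    r.move_linear([x,y,z],down(yaw),vel=.15); print(r.current_tool_pos(),r.current_opening(),r.current_t())
def lower(x,y,zstart,zmin):
    r.move_linear([x,y,zstart],vel=.08); r.sleep(.2); f0=F(); z=zstart
    while z>zmin:
        z-=.001; r.move_linear([x,y,z],vel=.02); df=F()-f0
        if df[2]>2.5: break
    print("down",z,df,r.current_t())
E
python3 - <<'E'
from h import *
pick(.531,.4115); carry(.570,.1834,.19)
d=optics.get_image("side"); cv2.imwrite("pics/s1.png",d["pixels"][100:400,150:550,::-1])
E
```

```text
open 0.11901773325561821 pad 34.27825748920441 F [0.08638858 0.44066437 2.41361489]
lifted 0.12096650549509715 [-0.21065965 -0.17663301  0.04386407] 7.0167
[0.56987334 0.18401934 0.18995375] 0.11982162269815018 8.7083
```

View pics/s1.png

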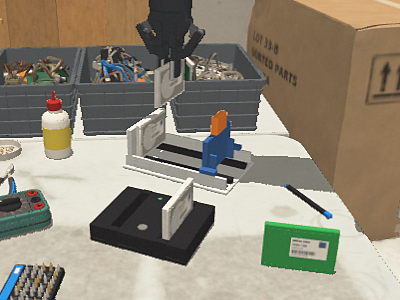

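The drive is held upright above the rack at crop (165,85), between drive C and the stop. I'll lower it until it touches.

```bash
python3 - <<'E'
from h import *
lower(.570,.1834,.084,.074)
p=r.current_tool_pos()
r.set_gripper(.25); r.sleep(.2); print(F())
r.move_linear([p[0],p[1],.19],vel=.1)
pick(.4521,.4064); carry(.534,.1855,.19)
d=optics.get_image("side"); cv2.imwrite("pics/s2.png",cv2.resize(d["pixels"][100:400,150:550,::-1],(800,600)))
E
```

```text
down 0.077 [-1.17123545 -0.95900664  5.76867607] 12.1833
[-0.38320906 -0.81524091 -0.05342782]
open 0.12149287487430023 pad 36.00848615169525 F [-0.08422299 -0.63506961  4.42326163]
lifted 0.1215789091612728 [ 0.11987095  0.30380254 -0.50899406] 18.4917
[0.53379688 0.18602524 0.1899817 ] 0.11557674011615016 20.2083
```

View pics/s2.png

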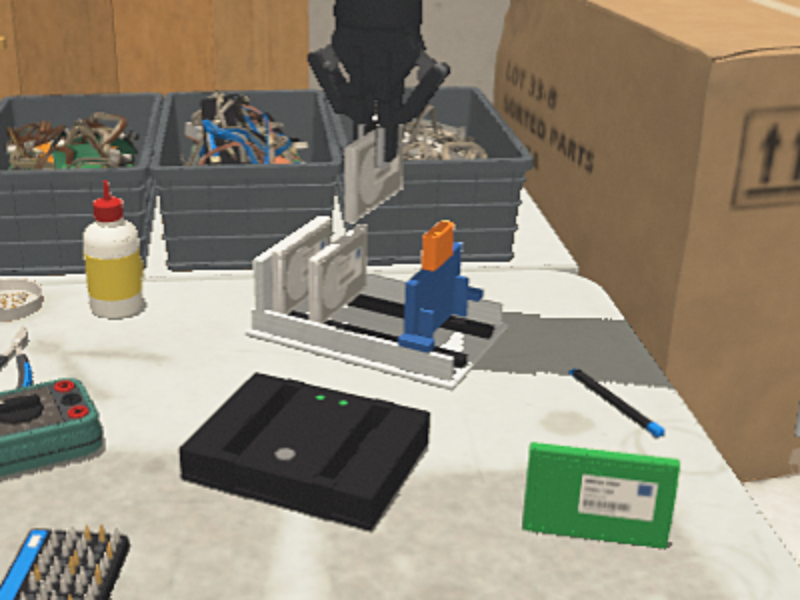

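The first drive stands upright at (335,270), clear of drive C. Now the second.

```bash
python3 - <<'E'
from h import *
lower(.534,.1855,.084,.074)
p=r.current_tool_pos()
r.set_gripper(.25); r.sleep(.2); print(F())
r.move_linear([p[0],p[1],.19],vel=.1)
r.move_linear([.425,.192,.19],vel=.15); r.set_gripper(0)
print(r.current_opening(),r.current_t())
d=optics.get_image("side"); cv2.imwrite("pics/s3.png",cv2.resize(d["pixels"][150:350,200:466,::-1],(798,600)))
d=optics.get_image("top");P=cloud(d);Q=P[180:300,320:400].reshape(-1,3)
Q=Q[(Q[:,2]>.076)&(Q[:,2]<.092)]
for a,b in ((.55,.59),(.515,.55)): 
    S=Q[(Q[:,0]>a)&(Q[:,0]<b)]; print(rect(S) if len(S)>5 else len(S))
E
```

```text
down 0.077 [ 0.2464372  -1.3631303   5.73962723] 23.6833
[ 0.73145472 -0.40926764  0.10395474]
0.0001532269431322505 26.6583
(array([571.1, 184.2]), array([11.3, 97.9]), 86.83, np.float64(85.2), 264)
(array([536.6, 208. ]), array([10.9, 54.8]), 87.5, np.float64(85.4), 118)
```

View pics/s3.png

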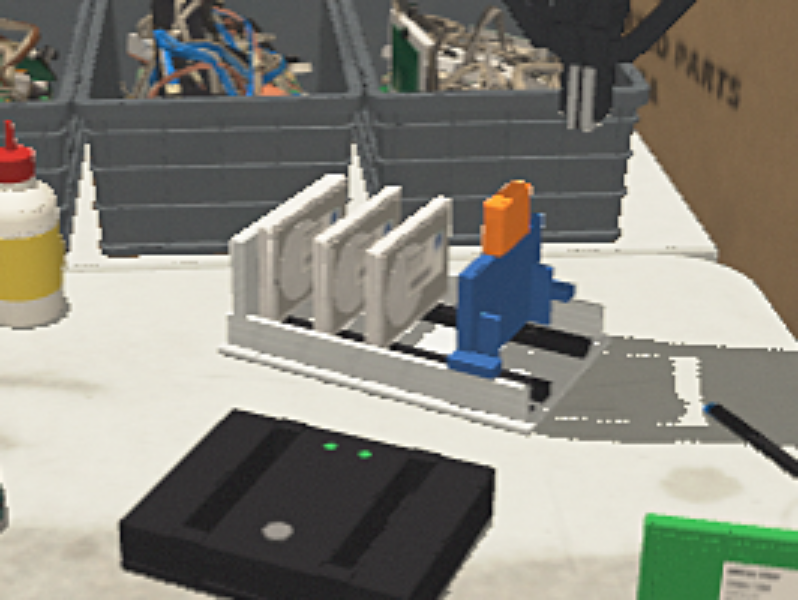

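All three drives are upright and spaced apart, with the stop behind them. Now I'll push slowly with the fingers closed behind the tab.

```bash
python3 - <<'E'
from h import *
u=np.array([np.cos(np.radians(-3.4)),np.sin(np.radians(-3.4))]); o=np.array([.470,.1890])
def go(s,z=.117,v=.03): r.move_linear([*(o+s*u),z],vel=v)
go(-.045,.19,.1); go(-.045,v=.1); r.sleep(.2); f0=F(); s=-.045; log=[]
while s<.095:
    s+=.004 if s<.072 else .001; go(s); f=(F()-f0)[:2]@u; log.append((round(s,3),round(float(f),1)))
    if abs(f)>12: break
print(log,r.current_t())
d=optics.get_image("side"); cv2.imwrite("pics/s4.png",cv2.resize(d["pixels"][150:350,200:466,::-1],(798,600)))
E
```

```text
[(-0.041, -0.5), (-0.037, -0.2), (-0.033, -0.4), (-0.029, -0.3), (-0.025, -0.8), (-0.021, 0.1), (-0.017, -0.1), (-0.013, -0.0), (-0.009, -0.9), (-0.005, -0.0), (-0.001, 0.7), (0.003, 0.4), (0.007, -0.6), (0.011, -0.5), (0.015, -0.8), (0.019, -0.3), (0.023, -1.1), (0.027, 0.5), (0.031, -0.6), (0.035, -0.2), (0.039, -0.6), (0.043, -0.4), (0.047, -0.7), (0.051, 0.0), (0.055, -0.6), (0.059, -1.1), (0.063, -0.3), (0.067, -1.3), (0.071, -1.2), (0.075, -1.1), (0.076, -1.8), (0.077, -3.5), (0.078, -3.4), (0.079, -2.6), (0.08, -2.5), (0.081, -2.7), (0.082, -2.9), (0.083, -2.9), (0.084, -2.7), (0.085, -2.6), (0.086, -3.4), (0.087, -7.9), (0.088, -14.3)] 39.8417
```

View pics/s4.png

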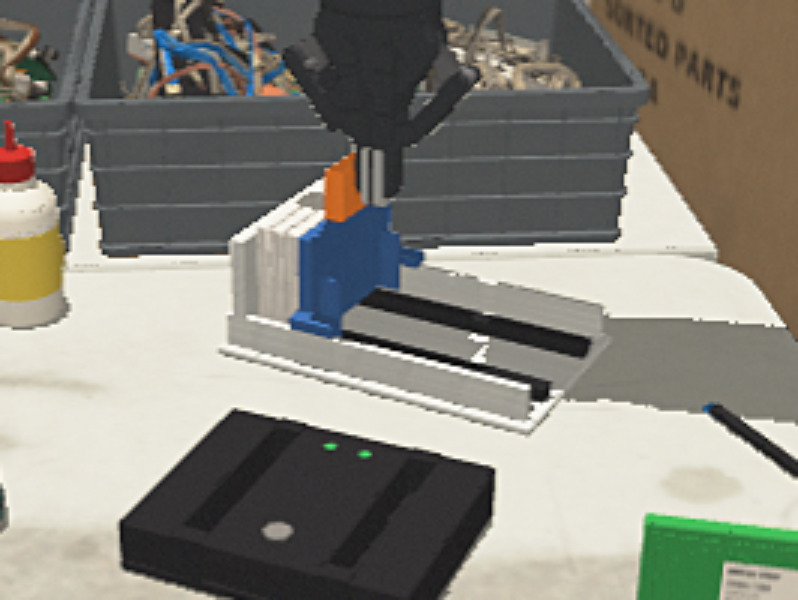

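The three drives are packed face to face at (280,265) against the wall. I'll back off, check the slack from the top view, and lift clear.

```bash
python3 - <<'E'
from h import *
p=np.array(r.current_tool_pos()); u=np.array([np.cos(np.radians(-3.4)),np.sin(np.radians(-3.4)),0])
r.move_linear(p-.04*u,vel=.05); p=p-.04*u; p[2]=.22; r.move_linear(p,vel=.15)
r.move_linear([.38,.10,.25],vel=.2); r.sleep(.3)
d=optics.get_image("top");P=cloud(d); im=d["pixels"].astype(int)
M=np.zeros(im.shape[:2],bool);M[170:300,320:400]=1
print("tab",rect(P[M&(P[...,2]>.105)&(P[...,2]<.13)&(im[...,0]>180)&(im[...,2]<110)]))
print("pack+wall+stop",rect(P[M&(P[...,2]>.074)&(P[...,2]<.092)]),F(),r.current_t())
cv2.imwrite("pics/t5.png",cv2.resize(im[170:310,300:420,::-1].astype(np.uint8),(480,560)))
E
```

```text
tab (array([576.7, 183.1]), array([12.3, 41.3]), 87.61, np.float64(118.5), 120)
pack+wall+stop (array([599.2, 181.9]), array([ 56.4, 125.7]), 86.69, np.float64(84.7), 1004) [-0.8228445  -0.27591759  0.53618381] 43.025
```

View pics/t5.png

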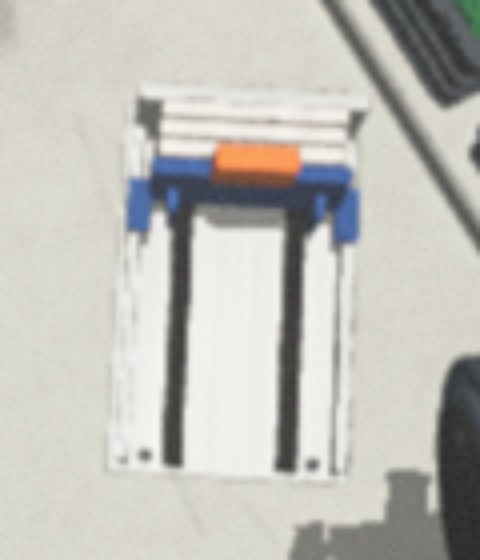

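The drives are flush and square between the stop (tab at (258,165)) and the wall, and the stop is about 33 mm from the wall, so the pack is tight.

```bash
python3 -c "
from cell import r
print(r.hand_in())"
```

```text
the job is handed in; nothing more can be done
None
```

The job is handed in, with no verdict returned: all three drives stand upright and snug between the stop and the end wall (gap about 33 mm, as for a tight pack), the arm is clear, no drive was dropped, and the clock read about 43 s just before.

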